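Close and pin the shielded test fixture

ROBOT

A 6-joint arm with a two-finger parallel gripper is mounted at the origin on the work surface. World frame = base frame: x ahead of the robot, y to its left, z up, the work surface at z = 0. Lengths are in mm, angles in rad, forces in N, time in s.
With the tool pointing down it reaches from about 400 to 825 mm from the base axis. Payload 7 kg.
Tool frame: the origin (TCP) lies midway between the tips of the shut fingers; the grasp point (between the pads) lies 19 mm behind it; z points along the fingers, y is the line along which they close (so a half turn about z gives the same grasp; the last joint's range is limited). The gripper opens to 85 mm and grips with 20 to 120 N. Pads are 22 mm wide; open, the fingers measure 114 mm over their backs; the gripper's body (76 mm by 85 mm) begins 54 mm behind the grasp point. The pads swing forward as they close: fully open they stand 13 mm farther back than shut.
Start: joints at [1.445, 0.359, 0.012, 0, -1.224, -0.288], TCP at [271.418, 618.003, 231.302] pointing down, gripper open.
Joint ranges: [-3.07, 3.07], [-1.43, 2.12], [-1.02, 1.25], [-3.03, 1.67], [-3.05, -0], [-3.03, 3.03]. Speed limits (rad/s): [2.39, 2.39, 3.01, 3.14, 3.14, 3.14].

INTERFACE

Orientations are given as a rotation vector (axis times angle).
In Python, from bench import bot gives the robot as it stands.
- The arm moves only by the shell command python3 -m handwheel 'ROWS' [FORCE]. ROWS is JSON, a list of rows, each an object of numbers: "rx", "ry", "rz": the turn, a rotation vector about the tool's x, y, z in units of 8 degrees (1.0 is 8 degrees); "dx", "dy", "dz": the shift along the tool's x, y, z in cm; "jaw": the opening, from 0 (shut) to 1 (fully open). A call has 1 to 20 rows; each row is the pose to reach, as a shift and turn from the pose commanded when the call began, along the tool's axes at that moment; what a row does not reach only later rows make up. A row lasts 1/10 s, in which the tool goes at most 50 mm and 8.59 degrees, less where a joint would pass 70% of its speed; a pose out of reach is approached as far as the arm can. A call with a gripper value outside its range is refused whole. The fingers move at their own pace and stop on an object; FORCE is the grip in N (left out, the last holds). Time passes only in rows, so rows that repeat a pose let the fingers close. It gives the time, the measured TCP pose, the force, the opening and the grip force at its end, in the units of the state.
- bot.state(): the state, without advancing time (a new reading comes with each control period).
- bot.grab_frame(name): name is "scene" or "top" or "wrist"; returns a dict with "pixels" (384x512x3 uint8, red, green, blue), "z_map" (384x512 float32, mm along the optical axis (not along the pixel's ray), 0 where there is no reading), "fx", "fy", "cx", "cy" (pixels), "R" (3x3) and "t" (3): a world point X has camera coordinates R X + t. Camera axes: x right, y down, z forward; pixel columns grow to the right and rows downward; lengths in mm; the calibration is good to about 2 mm. A picture is of the moment at which its call begins.
- bot.hand_in(): hands the job in; it is judged then, once.
The state is a dict: "time": time; "joint_positions": joint angles; "dq": joint speeds; "joint_efforts": joint torques, N m; "eef_pos": TCP position; "tool_rot": TCP orientation; "force": force on the tool from outside, world axes, zero at the start; "moment": the same for the moment, N m; "width": opening from 0.0 (shut) to 1.0 (fully open); "grasp_force": force on a finger pad.
Only numpy, scipy, OpenCV 4.12 (cv2) and the standard library are available. Lean on these libraries where they do the work, as an engineer would, in place of code of your own. Each camera call takes 0.05 s, during which the arm holds its last target. There are 200 camera calls.

TASK

A circuit board is loaded in the open clamshell test fixture. Swing the blue lid down onto the base, take the red-handled pin from its orange parking block and push it down through the hole in the lid's tongue into the hole in the base until its collar presses the lid fully shut against the springs. Finish while still holding the pin pressed down there (the lid springs up again if you let go), and leave the mouse, the attenuator and the blue tray where they are.

Things in the scene. Friction and masses are not known exactly. Their poses are not given: they have to be found in the camera images.
- fixture: Clamshell test fixture, bolted down: silver open-topped base 120 (x) x 160 (y) x 50 mm high, circuit board inside, with a silver block 44 x 50 x 50 mm high on the middle of its front (-x) side. Origin: centre of the underside of the 120 x 160 box; x points from the front block to the hinge, z up. Two black spring plungers in the front wall stand 7 mm above the rim.
- hinge (a point): Middle of the lid's hinge line: 60 mm to +x of the fixture's origin, 50 mm above the bench (rim height); the line runs along the fixture's y. The lid: blue slab, 120 mm from hinge to front edge, 160 mm wide, 22 mm thick outwards from the rim plane, 0.3 kg, with a silver tongue 8 mm thick, 50 mm wide, reaching 44 mm beyond its front edge (inner face in the rim plane).
- base_hole (a point): Centre of the mouth of the hole in the front block's top face, 84 mm to -x of the fixture's origin, 50 mm above the bench. The hole is vertical, 12.5 mm in diameter with a 2 mm chamfer, 42 mm deep.
- lid (a joint): Lid angle, rad: 0 fully shut, 1.57 upright, stop at 1.85. It stays where left above about 0.9; from below about 0.7 it sinks by itself within about 3 s and rests on the spring plungers at about 0.06. Pressing it from there to 0 takes up to about 7 N at the tongue; let go, it springs back to about 0.06.
- lid_hole (a point): Centre of the 14 mm through hole in the lid's tongue, on the tongue's outer (upper, when shut) face, 144 mm from the hinge line. Lies 8 mm above base_hole when the lid is fully shut, about 8.5 mm more when it rests on the springs.
- pin: Loose pin, 90 mm long, about 60 g, upright in its block. Origin: centre of its lower tip; z up. From the tip: steel shank 10 mm in diameter, 42 mm long (first 8 mm tapered from 5 mm), collar 26 mm in diameter, 5 mm thick, red round handle 16 mm in diameter, 43 mm tall. Parked: tip 8 mm above the bench, collar on the block. Home with the lid shut: tip 16 mm above the bench.
- pin_stand: Orange parking block fixed to the bench, 55 x 55 x 50 mm high, with a 12.5 mm hole in the middle of its top, 46 mm deep; lies to the left or to the right of the fixture. Origin: centre of the underside.
- mouse: Black computer mouse, 100 x 58 x 33 mm, bystander, on the other side of the fixture. Origin: centre of the underside.
- attenuator: Black finned power attenuator with brass connectors, 82 x 50 x 36 mm, bystander. Origin: centre of the underside.
- adapter_tray: Empty blue plastic tray, 90 x 120 x 25 mm, bystander. Origin: centre of the underside.
There are look-alikes about, which are no part of the job. There is more than one size of the pin; the one meant has the size given above. Of the things shaped like the fixture, the silver one is meant.

How it is judged:
By the outcome, as a careful person would: the job done as asked, in the order asked, and still so for the second after the job is handed in, while the arm keeps its last pose, push and grip.
It also fails if it takes over 51 s, if anything falls off the work surface, if the arm or the gripper's body presses on something with over 40 N, if the wrist force passes 120 N, or if a joint passes its speed limit or range.

## Working session

There is one attempt and no reset: what is moved stays moved. The work goes in short steps, Python scripts to look and compute and a shell command to move; the robot and the scene stay as the last step left them, time stands still between calls to the robot, and variables do not carry over. Pictures are saved under pics/ and viewed, at most 10 in all, crops included, and the job is handed in when it is done.

```bash
mkdir -p pics; ls
python3 - <<'E'
from bench import bot
import cv2,numpy as np
s=bot.state();print({k:np.round(v,3).tolist() for k,v in s.items()})
for n in("scene","top"):
    f=bot.grab_frame(n);cv2.imwrite(f"pics/{n}0.png",f["pixels"][:,:,::-1]);np.savez(f"{n}0.npz",**f)
    print(n,f["fx"],f["cx"],f["cy"],np.round(f["R"],3).tolist(),np.round(f["t"],1))
E
```

```text
pics
{'time': 0.0, 'joint_positions': [1.445, 0.359, 0.011, -0.0, -1.224, -0.288], 'dq': [-0.002, -0.001, 0.002, 0.001, 0.001, 0.0], 'joint_efforts': [0.001, -58.333, 29.34, 6.936, -0.006, -0.0], 'eef_pos': [271.234, 617.571, 230.332], 'tool_rot': [3.073, -0.645, -0.0], 'force': [0.535, 0.023, -0.326], 'moment': [-0.037, 0.007, -0.009], 'grasp_force': 0.0, 'width': 0.998}
scene 492.37976982351597 254.9914845177015 186.56910378329067 [[0.191, 0.982, -0.0], [0.681, -0.132, -0.72], [-0.707, 0.137, -0.694]] [ -65.5 -307.7 1586.6]
top 361.34655711249167 258.03063755901127 191.85387818884627 [[0.002, -1.0, -0.01], [-0.996, -0.002, -0.088], [0.088, 0.01, -0.996]] [-21.2 549.  844.9]
```

View pics/scene0.png

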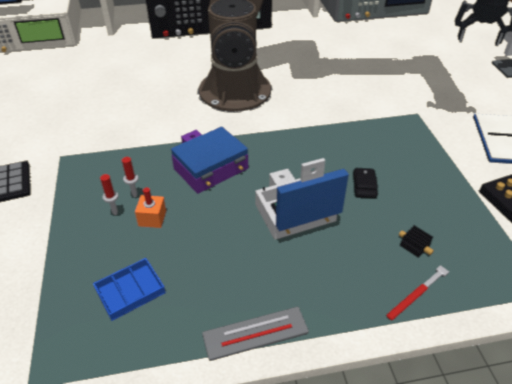

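View pics/top0.png

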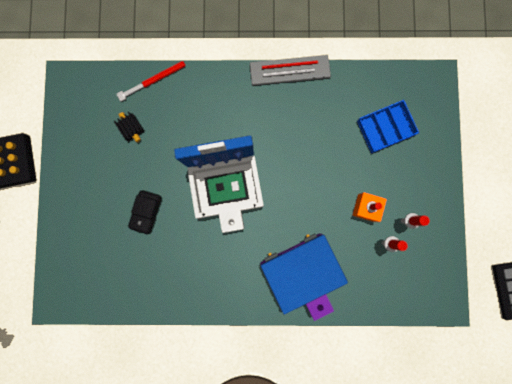

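The scene view shows the silver fixture, lid open, at about (300,205), with the purple look-alike at (210,158). The orange block with its pin is at (150,205), and two bigger red-handled pins stand at (110,190) and (130,172). In the top view the fixture is at (225,185), with its block hole near (231,221), and the orange block is at (370,207).

Candidates for the pin in the top view: (372,206) in the orange block, and (397,245) and (418,221) on grey stands. For the fixture: silver (225,185) or purple/blue (303,275). I choose the pin in the orange block and the silver fixture, and will check sizes.

```bash
cat > h.py <<'E'
import numpy as np,cv2
def load(n): return dict(np.load(n))
def cloud(f):
    z=f["z_map"];v,u=np.mgrid[:384,:512]
    P=np.stack([(u-f["cx"])/f["fx"]*z,(v-f["cy"])/f["fy"]*z,z],-1)
    return (P-f["t"])@f["R"]
def ray(f,u,v,h):
    d=f["R"].T@np.array([(u-f["cx"])/f["fx"],(v-f["cy"])/f["fy"],1]);o=-f["R"].T@f["t"]
    return o+d*(h-o[2])/d[2]
def tri(f,p,g,q):
    A=[];b=[]
    for F,(u,v) in((f,p),(g,q)):
        P=np.c_[F["R"],F["t"]];
        for k,c,fx,x in((0,F["cx"],F["fx"],u),(1,F["cy"],F["fy"],v)):
            r=P[k]-(x-c)/fx*P[2];A.append(r[:3]);b.append(-r[3])
    return np.linalg.lstsq(np.array(A),np.array(b),rcond=None)[0]
def blobs(f,lo,hi,amin=15):
    m=cv2.inRange(cv2.cvtColor(f["pixels"],cv2.COLOR_RGB2HSV),lo,hi)
    n,l,s,c=cv2.connectedComponentsWithStats(m)
    return [(l==i,c[i],s[i]) for i in range(1,n) if s[i][4]>=amin]
E
python3 - <<'E'
from h import *
np.set_printoptions(suppress=True,precision=1)
for n in("top","scene"):
    f=load(n+"0.npz");W=cloud(f)
    for nm,lo,hi in(("red",(0,150,90),(5,255,255)),("red2",(170,150,90),(180,255,255)),("orange",(6,150,120),(18,255,255)),("blue",(100,150,50),(125,255,255))):
        for m,c,s in blobs(f,lo,hi):
            P=W[m&(f["z_map"]>0)]
            if len(P):print(n,nm,c,s,np.percentile(P,[3,50,97],axis=0).round().tolist())
f=load("top0.npz");W=cloud(f)
# orange top face
m,c,s=max(blobs(f,(6,150,120),(18,255,255)),key=lambda b:b[2][4])
# rim-height silver pixels
g=f["pixels"];sub=(slice(135,240),slice(165,275))
big=cv2.resize(g[sub][:,:,::-1],None,fx=5,fy=5,interpolation=cv2.INTER_CUBIC)
o=g[185:260,340:435][:,:,::-1];o=cv2.resize(o,None,fx=3,fy=3,interpolation=cv2.INTER_CUBIC)
k=np.zeros((525,550+240,3),np.uint8);k[:,:550]=big;k[:225,550:790]=o[:,:240]
s_=load("scene0.npz")["pixels"][180:235,125:185][:,:,::-1];s_=cv2.resize(s_,None,fx=4,fy=4,interpolation=cv2.INTER_CUBIC)
k[240:460,550:790]=s_;cv2.imwrite("pics/c1.png",k)
for u,v in((231,221),(192,217),(262,208),(190,160),(257,158)):print(u,v,W[v,u])
E
```

```text
top red [163.4  73.6] [142  61  43  26 293] [[822.0, 172.0, 6.0], [849.0, 219.0, 11.0], [877.0, 268.0, 14.0]]
top red [289.4  64.4] [262  61  56   8 180] [[862.0, -162.0, 11.0], [869.0, -97.0, 18.0], [877.0, -33.0, 21.0]]
top red [377.  205.7] [374 203   7   7  38] [[508.0, -288.0, 86.0], [512.0, -281.0, 97.0], [518.0, -277.0, 99.0]]
top red [423.3 220.2] [417 216  13  10  94] [[471.0, -421.0, 3.0], [481.0, -369.0, 122.0], [490.0, -362.0, 125.0]]
top red [400.9 245. ] [392 240  16  11  99] [[418.0, -335.0, 74.0], [429.0, -322.0, 122.0], [437.0, -314.0, 125.0]]
top orange [370.1 207. ] [354 192  33  30 538] [[484.0, -312.0, 19.0], [510.0, -279.0, 49.0], [542.0, -254.0, 53.0]]
top blue [387.4 126. ] [ 357  100   62   53 1976] [[662.0, -401.0, 0.0], [715.0, -341.0, 4.0], [767.0, -277.0, 25.0]]
top blue [215.3 151.1] [ 174  136   79   31 1027] [[605.0, -5.0, 69.0], [623.0, 64.0, 167.0], [646.0, 143.0, 172.0]]
top blue [303.4 273.8] [ 261  235   87   79 3930] [[294.0, -199.0, 69.0], [362.0, -121.0, 72.0], [430.0, -45.0, 75.0]]
scene red [165.3  32.7] [163  31   5   5  18] [[-399.0, -201.0
[... 667 characters left out ...]
6 195  28  32 630] [[487.0, -314.0, 8.0], [532.0, -286.0, 47.0], [544.0, -257.0, 55.0]]
scene blue [208.8 151.5] [ 172  128   75   49 2036] [[305.0, -201.0, 63.0], [375.0, -127.0, 74.0], [438.0, -45.0, 78.0]]
scene blue [498.2 159.7] [488 154  24   8  38] [[460.0, 619.0, 7.0], [484.0, 643.0, 11.0], [493.0, 668.0, 14.0]]
scene blue [310.7 199.2] [ 277  170   71   60 2764] [[621.0, -7.0, 63.0], [637.0, 64.0, 127.0], [651.0, 140.0, 173.0]]
scene blue [128.8 288.2] [  94  258   71   62 2490] [[656.0, -399.0, 2.0], [707.0, -341.0, 6.0], [768.0, -280.0, 27.0]]
231 221 [479.1  45.8   6.4]
192 217 [488.7 142.    2.7]
262 208 [511.2 -29.7   2.8]
190 160 [607.8 124.2 128.8]
257 158 [636.2 -17.   -1.9]
```

View pics/c1.png

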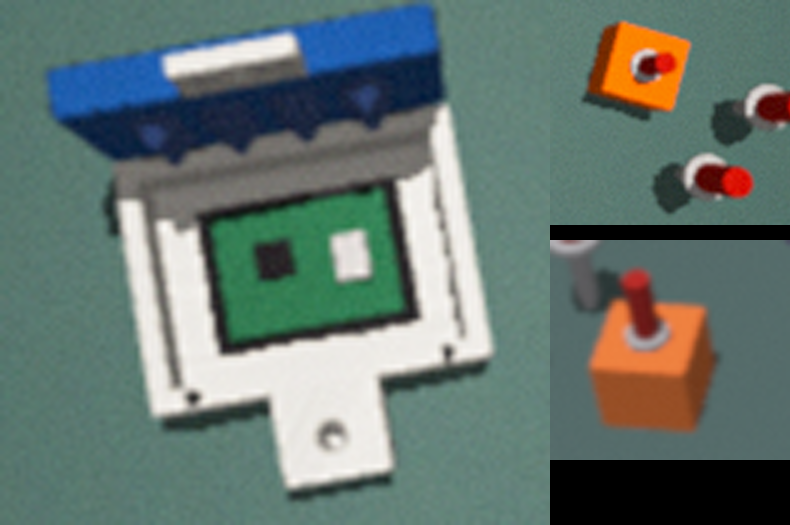

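The crop shows the fixture with its hole at crop (332,434), i.e. top (231.0,221.4). Its front corners are at crop (152,416) and (492,355), so it is yawed slightly. The pin in the orange block reaches z≈98, which fits a 90 mm pin parked at 8 mm. The two others stand 125 mm tall, so they are the wrong size. The orange-block pin is confirmed.

```bash
cat >> h.py <<'E'
from scipy.spatial.transform import Rotation as Ro
def move(s,target,yaw,tilt=0):
    """dx,dy,dz (cm) and rz.. (8deg) from state s to world target, tool down with tool x at world yaw"""
    R0=Ro.from_rotvec(s["tool_rot"]);d=R0.inv().apply(np.array(target)-s["eef_pos"])/10
    Rt=Ro.from_euler("z",yaw)*Ro.from_euler("x",np.pi)*Ro.from_euler("y",tilt)
    r=(R0.inv()*Rt).as_rotvec(degrees=True)/8
    return d.round(2),r.round(2)
E
python3 - <<'E'
from h import *
from bench import bot
np.set_printoptions(suppress=True,precision=2)
f=load("top0.npz");g=load("scene0.npz")
c=lambda x,y:((x+.5)/5-.5+165,(y+.5)/5-.5+135)
R=lambda p,h=50:ray(f,*c(*p),h)
fl,fr,bl,br,h=R((152,416)),R((492,355)),R((288,492)),R((393,470)),R((332,434))
# dark hole centroid
gray=cv2.cvtColor(f["pixels"],cv2.COLOR_RGB2GRAY).astype(float)
p=gray[215:229,224:238];w=np.clip(p.max()-30-p,0,None);yy,xx=np.mgrid[215:229,224:238]
hc=((w*xx).sum()/w.sum(),(w*yy).sum()/w.sum());print("hole px",hc,ray(f,*hc,50)[:2],h[:2])
d=fl-fr;yaw=np.arctan2(-d[0],d[1]);d2=bl-br;print("yaw",yaw,np.arctan2(-d2[0],d2[1]),"len",np.linalg.norm(d),np.linalg.norm(d2))
ux=np.array([np.cos(yaw),np.sin(yaw)])
for nm,q,k in(("hole",ray(f,*hc,50),84),("frontmid",(fl+fr)/2,60),("blockmid",(bl+br)/2,104)):
    print(nm,"origin",q[:2]+k*ux)
# lid: blue outer-edge points via cloud
W=cloud(f);hs=cv2.cvtColor(f["pixels"],cv2.COLOR_RGB2HSV)
P=W[136:170,174:254].reshape(-1,3);P=P[P[:,2]>100]
O=ray(f,*hc,50)[:2]+84*ux;H=O+60*ux
print("hinge",H);L=np.c_[(P[:,:2]-H)@ux,P[:,2]];print("lid pts",np.percentile(L,[1,25,50,75,99],axis=0).tolist())
hi=L[L[:,1]>190];print("tongue",np.percentile(hi,[5,50,95],axis=0).tolist() if len(hi) else 0)
# pin top, stand
tb=[b for b in blobs(f,(0,150,90),(5,255,255)) if abs(b[1][0]-377)<3][0];print(ray(f,*tb[1],98))
ring=ray(f,(648-550+.5)/3-.5+340,(66+.5)/3-.5+185,55);print("collar",ring)
for F in(f,g):
    m=max(blobs(F,(6,150,120),(18,255,255)),key=lambda b:b[2][4])[0];P=cloud(F)[m];P=P[(P[:,2]>46)&(P[:,2]<54)]
    (cx,sz,a)=cv2.minAreaRect(P[:,:2].astype(np.float32));print("stand",cx,sz,a)
    m=[b for b in blobs(F,(0,150,70),(5,255,255)) if abs(b[1][0]-(377 if F is f else 147))<5][0][0];P=cloud(F)[m];P=P[P[:,2]>60];print("pin",np.median(P,0))
s=bot.state();print(move(s,[H[0]+90*ux[0],H[1]+90*ux[1],240],yaw))
print(Ro.from_rotvec(s["tool_rot"]).as_matrix())
E
```

```text
hole px (np.float64(230.4556126192223), np.float64(221.0388848129127)) [478.73  43.4 ] [477.9   42.13]
yaw 0.1795162580868024 0.20812909721269943 len 160.4483562192344 49.58351802805413
hole origin [561.38  58.4 ]
frontmid origin [559.39  57.66]
blockmid origin [558.57  56.57]
hinge [620.41  69.11]
lid pts [[-14.403369438471856, 106.02572529351885], [-3.0943847171887624, 143.8967995624813], [-2.0348516413569806, 168.82024657578776], [5.856713311131063, 171.04328413247603], [18.285045016153106, 216.1523473715819]]
tongue [[-163.03720694781086, 193.98943306754617], [-2.321036563437331, 213.33009141595443], [3.7759403780192677, 889.6714836987969]]
[ 512.62 -280.81   98.  ]
collar [ 512.45 -283.77   55.  ]
stand (513.5392456054688, -284.4811096191406) (55.560447692871094, 54.64537811279297) 73.68741607666016
pin [ 512.1  -279.48   95.25]
stand (511.4059753417969, -284.7904968261719) (55.61936569213867, 58.728458404541016) 73.11590576171875
pin [ 516.52 -284.41   88.73]
(array([61.49, 31.15, -0.9 ]), array([ 0.01,  0.  , -4.25]))
[[ 0.92 -0.4  -0.  ]
 [-0.4  -0.92 -0.  ]
 [ 0.    0.   -1.  ]]
```

Hinge ≈ (620,69), yaw ≈ 0.19, lid about upright, pin ≈ (512.5,-283). I'll move behind the lid with the fingers shut.

```bash
python3 -m handwheel '[{"dx":61.5,"dy":31.1,"dz":-1.0,"rz":-4.3,"jaw":0},{"dx":61.5,"dy":31.1,"dz":-1.0,"rz":-4.3,"jaw":0},{"dx":61.5,"dy":31.1,"dz":-1.0,"rz":-4.3,"jaw":0},{"dx":61.5,"dy":31.1,"dz":-1.0,"rz":-4.3,"jaw":0},{"dx":61.5,"dy":31.1,"dz":-1.0,"rz":-4.3,"jaw":0},{"dx":61.5,"dy":31.1,"dz":-1.0,"rz":-4.3,"jaw":0},{"dx":61.5,"dy":31.1,"dz":-1.0,"rz":-4.3,"jaw":0},{"dx":61.5,"dy":31.1,"dz":-1.0,"rz":-4.3,"jaw":0},{"dx":61.5,"dy":31.1,"dz":-1.0,"rz":-4.3,"jaw":0},{"dx":61.5,"dy":31.1,"dz":-1.0,"rz":-4.3,"jaw":0},{"dx":61.5,"dy":31.1,"dz":-1.0,"rz":-4.3,"jaw":0},{"dx":61.5,"dy":31.1,"dz":-1.0,"rz":-4.3,"jaw":0},{"dx":61.5,"dy":31.1,"dz":-1.0,"rz":-4.3,"jaw":0},{"dx":61.5,"dy":31.1,"dz":-1.0,"rz":-4.3,"jaw":0},{"dx":61.5,"dy":31.1,"dz":-1.0,"rz":-4.3,"jaw":0},{"dx":61.5,"dy":31.1,"dz":-1.0,"rz":-4.3,"jaw":0},{"dx":61.5,"dy":31.1,"dz":-1.0,"rz":-4.3,"jaw":0}]' 40
python3 - <<'E'
from h import *
from bench import bot
s=bot.state();H=np.array([620,69]);ux=np.array([np.cos(.185),np.sin(.185)])
print(s["eef_pos"],s["time"])
for a,z in((65,150),(20,150),(-25,150),(-60,132)):print(a,z,move(s,[*(H+a*ux),z],.185))
E
```

```text
[271.27512503 617.63484627 230.45616547] 0.1
65 150 (array([59.36, 32.53,  8.1 ]), array([ 0.01,  0.  , -4.29]))
20 150 (array([55.64, 35.07,  8.11]), array([ 0.01,  0.  , -4.29]))
-25 150 (array([51.93, 37.6 ,  8.11]), array([ 0.01,  0.  , -4.29]))
-60 132 (array([49.04, 39.57,  9.91]), array([ 0.01,  0.  , -4.29]))invalid input at $[0]: expected keys rx, ry, rz, dx, dy, dz, jaw
```

```bash
python3 -m handwheel '[{"rx":0,"ry":0,"dx":61.5,"dy":31.1,"dz":-1.0,"rz":-4.3,"jaw":0},{"rx":0,"ry":0,"dx":61.5,"dy":31.1,"dz":-1.0,"rz":-4.3,"jaw":0},{"rx":0,"ry":0,"dx":61.5,"dy":31.1,"dz":-1.0,"rz":-4.3,"jaw":0},{"rx":0,"ry":0,"dx":61.5,"dy":31.1,"dz":-1.0,"rz":-4.3,"jaw":0},{"rx":0,"ry":0,"dx":61.5,"dy":31.1,"dz":-1.0,"rz":-4.3,"jaw":0},{"rx":0,"ry":0,"dx":61.5,"dy":31.1,"dz":-1.0,"rz":-4.3,"jaw":0},{"rx":0,"ry":0,"dx":61.5,"dy":31.1,"dz":-1.0,"rz":-4.3,"jaw":0},{"rx":0,"ry":0,"dx":61.5,"dy":31.1,"dz":-1.0,"rz":-4.3,"jaw":0},{"rx":0,"ry":0,"dx":61.5,"dy":31.1,"dz":-1.0,"rz":-4.3,"jaw":0},{"rx":0,"ry":0,"dx":61.5,"dy":31.1,"dz":-1.0,"rz":-4.3,"jaw":0},{"rx":0,"ry":0,"dx":61.5,"dy":31.1,"dz":-1.0,"rz":-4.3,"jaw":0},{"rx":0,"ry":0,"dx":61.5,"dy":31.1,"dz":-1.0,"rz":-4.3,"jaw":0},{"rx":0,"ry":0,"dx":61.5,"dy":31.1,"dz":-1.0,"rz":-4.3,"jaw":0},{"rx":0,"ry":0,"dx":61.5,"dy":31.1,"dz":-1.0,"rz":-4.3,"jaw":0},{"rx":0,"ry":0,"dx":61.5,"dy":31.1,"dz":-1.0,"rz":-4.3,"jaw":0},{"rx":0,"ry":0,"dx":61.5,"dy":31.1,"dz":-1.0,"rz":-4.3,"jaw":0},{"rx":0,"ry":0,"dx":61.5,"dy":31.1,"dz":-1.0,"rz":-4.3,"jaw":0}]' 40
python3 - <<'E'
from h import *
from bench import bot
s=bot.state();H=np.array([620,69]);ux=np.array([np.cos(.185),np.sin(.185)])
print(s["eef_pos"],s["time"],s["width"],s["force"])
for a,z in((65,150),(20,150),(-25,150),(-60,132)):print(a,z,move(s,[*(H+a*ux),z],.185))
E
```

```text
time: 1.8
eef_pos: [709.0, 86.4, 240.9]
tool_rot: [-3.128, -0.293, 0.001]
force: [-0.6, 0.3, 0.0]
width: -0.003
grasp_force: 0.0
[708.98130101  86.39328932 240.91737199] 1.8 -0.002704918527903326 [-0.64756557  0.26018497  0.03009639]
65 150 (array([-2.56,  0.07,  9.09]), array([-0.  ,  0.01,  0.01]))
20 150 (array([-7.06,  0.06,  9.1 ]), array([-0.  ,  0.01,  0.01]))
-25 150 (array([-11.56,   0.05,   9.1 ]), array([-0.  ,  0.01,  0.01]))
-60 132 (array([-15.06,   0.05,  10.9 ]), array([-0.  ,  0.01,  0.01]))
```

```bash
python3 -m handwheel '[{"rx":0,"ry":0,"rz":0,"dx":-2.6,"dy":0,"dz":4.5,"jaw":0},{"rx":0,"ry":0,"rz":0,"dx":-2.6,"dy":0,"dz":9.1,"jaw":0},{"rx":0,"ry":0,"rz":0,"dx":-4,"dy":0,"dz":9.1,"jaw":0},{"rx":0,"ry":0,"rz":0,"dx":-5,"dy":0,"dz":9.1,"jaw":0},{"rx":0,"ry":0,"rz":0,"dx":-6,"dy":0,"dz":9.1,"jaw":0},{"rx":0,"ry":0,"rz":0,"dx":-7,"dy":0,"dz":9.1,"jaw":0},{"rx":0,"ry":0,"rz":0,"dx":-8,"dy":0,"dz":9.1,"jaw":0},{"rx":0,"ry":0,"rz":0,"dx":-9,"dy":0,"dz":9.1,"jaw":0},{"rx":0,"ry":0,"rz":0,"dx":-10,"dy":0,"dz":9.1,"jaw":0},{"rx":0,"ry":0,"rz":0,"dx":-11,"dy":0,"dz":9.1,"jaw":0},{"rx":0,"ry":0,"rz":0,"dx":-12,"dy":0,"dz":9.4,"jaw":0},{"rx":0,"ry":0,"rz":0,"dx":-13,"dy":0,"dz":9.9,"jaw":0},{"rx":0,"ry":0,"rz":0,"dx":-14,"dy":0,"dz":10.4,"jaw":0},{"rx":0,"ry":0,"rz":0,"dx":-15,"dy":0,"dz":10.9,"jaw":0},{"rx":0,"ry":0,"rz":0,"dx":-15.6,"dy":0,"dz":11.6,"jaw":0},{"rx":0,"ry":0,"rz":0,"dx":-15.6,"dy":0,"dz":11.6,"jaw":0}]'
python3 - <<'E'
from h import *
from bench import bot
s=bot.state();print(s["eef_pos"],s["force"])
f=bot.grab_frame("scene");cv2.imwrite("pics/s1.png",cv2.resize(f["pixels"][120:250,230:400,::-1],None,fx=3,fy=3))
E
```

```text
time: 3.4
eef_pos: [554.3, 56.5, 124.0]
tool_rot: [3.127, 0.292, -0.004]
force: [0.3, 0.4, 0.4]
width: -0.0
grasp_force: 0.0
[554.31788482  56.47765764 123.98967524] [0.29290516 0.43854699 0.38005296]
```

View pics/s1.png

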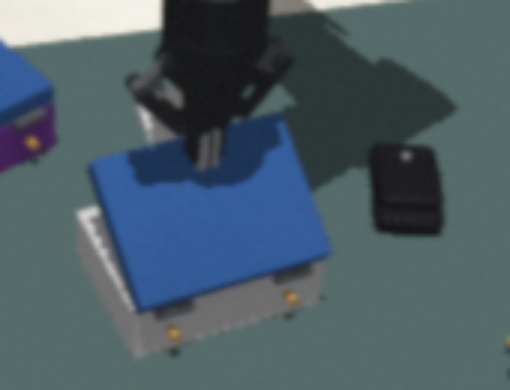

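The picture shows the lid tipped past the fingers (crop (205,150)) and sinking on its own; the mouse at (405,190) is untouched. Next I go over to the pin.

Run:
```python
from h import *
from bench import bot
s=bot.state();print(move(s,[512.5,-283,180],.185))
```

```text
(array([-10.52,  32.59,  -5.51]), array([0.  , 0.01, 0.01]))
```

```bash
python3 -m handwheel '[{"rx":0,"ry":0,"rz":0,"dx":0,"dy":0,"dz":-5.5,"jaw":0.4},{"rx":0,"ry":0,"rz":0,"dx":0,"dy":0,"dz":-5.5,"jaw":0.4},{"rx":0,"ry":0,"rz":0,"dx":-10.5,"dy":32.6,"dz":-5.5,"jaw":0.6},{"rx":0,"ry":0,"rz":0,"dx":-10.5,"dy":32.6,"dz":-5.5,"jaw":0.6},{"rx":0,"ry":0,"rz":0,"dx":-10.5,"dy":32.6,"dz":-5.5,"jaw":0.6},{"rx":0,"ry":0,"rz":0,"dx":-10.5,"dy":32.6,"dz":-5.5,"jaw":0.6},{"rx":0,"ry":0,"rz":0,"dx":-10.5,"dy":32.6,"dz":-5.5,"jaw":0.6},{"rx":0,"ry":0,"rz":0,"dx":-10.5,"dy":32.6,"dz":-5.5,"jaw":0.6},{"rx":0,"ry":0,"rz":0,"dx":-10.5,"dy":32.6,"dz":-5.5,"jaw":0.6},{"rx":0,"ry":0,"rz":0,"dx":-10.5,"dy":32.6,"dz":-5.5,"jaw":0.6},{"rx":0,"ry":0,"rz":0,"dx":-10.5,"dy":32.6,"dz":-5.5,"jaw":0.6},{"rx":0,"ry":0,"rz":0,"dx":-10.5,"dy":32.6,"dz":-5.5,"jaw":0.6},{"rx":0,"ry":0,"rz":0,"dx":-10.5,"dy":32.6,"dz":-5.5,"jaw":0.6},{"rx":0,"ry":0,"rz":0,"dx":-10.5,"dy":32.6,"dz":-5.5,"jaw":0.6},{"rx":0,"ry":0,"rz":0,"dx":-10.5,"dy":32.6,"dz":-5.5,"jaw":0.6}]'
python3 - <<'E'
from h import *
from bench import bot
s=bot.state();print(s["eef_pos"],s["width"])
k=np.zeros((600,512+280,3),np.uint8)
for n in("wrist","top"):
    f=bot.grab_frame(n);np.savez(n+"1.npz",**f)
    if n=="wrist":k[:384,:512]=f["pixels"][:,:,::-1];print(f["R"].round(3).tolist(),f["t"],f["fx"])
    else:k[:280,512:]=cv2.resize(f["pixels"][185:241,205:261,::-1],(280,280),interpolation=cv2.INTER_CUBIC);k[300:525,512:]=cv2.resize(f["pixels"][180:255,335:428,::-1],(280,225))
cv2.imwrite("pics/w1.png",k)
E
```

```text
time: 4.95
eef_pos: [513.8, -282.0, 180.5]
tool_rot: [3.128, 0.295, 0.001]
force: [0.4, 1.4, -0.3]
width: 0.602
grasp_force: 0.0
[ 513.83558149 -281.98810766  180.49806455] 0.6020803157364495
[[0.188, -0.982, 0.001], [-0.947, -0.181, 0.266], [-0.261, -0.051, -0.964]] [-372.82538158  414.00177611  449.37595747] 333.23644350602154
```

View pics/w1.png

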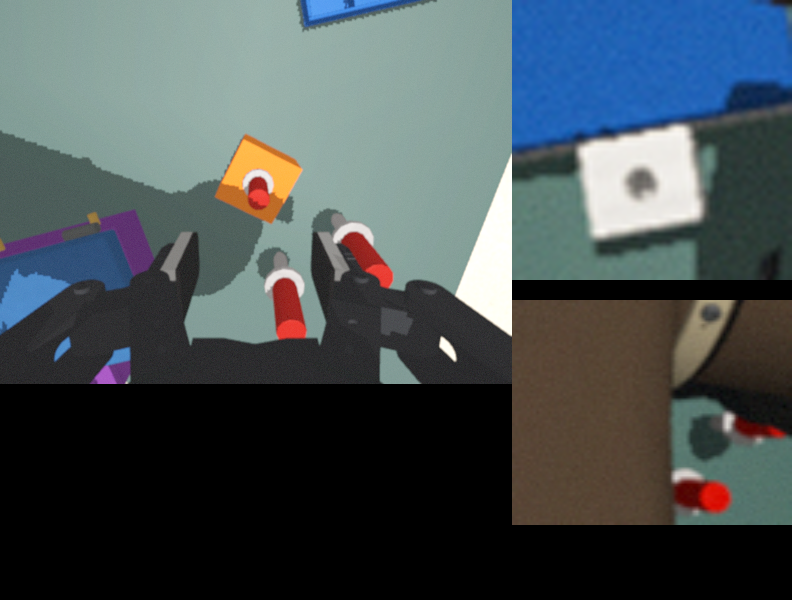

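The wrist view shows the orange-block pin between the fingers' lines, with its handle top at (258,200) and collar at (257,181). In the top crop the lid is down, with the tongue hole at (642,183), i.e. top px ≈ (230.9,221.2).

Run:
```python
from h import *
from bench import bot
np.set_printoptions(suppress=True,precision=2)
w=load("wrist1.npz");f=load("top1.npz")
b=[b for b in blobs(w,(0,150,60),(6,255,255)) if abs(b[1][0]-258)<6][0];print(b[1],b[2])
m=b[0];P=cloud(w)[m];print("pin cloud",np.median(P[P[:,2]>94],0),np.percentile(P,[3,97],axis=0))
# bright cap: highest red
x,y,ww,hh,_=b[2];print("axis top",ray(w,x+ww/2-.5,y+hh-ww/2,98))
m,c,s=[b for b in blobs(w,(6,120,80),(20,255,255),200)][0]
P=cloud(w)[m];P=P[abs(P[:,2]-50)<3];print("stand",cv2.minAreaRect(P[:,:2].astype(np.float32)))
P=cloud(f);H=P[189:241,215:247].reshape(-1,3);print("tongue z",np.percentile(H[(H[:,2]>55)&(H[:,2]<72)],[10,50,90],axis=0))
g=cv2.cvtColor(f["pixels"],cv2.COLOR_RGB2GRAY).astype(float)[215:228,225:237];q=np.clip(g.max()-25-g,0,None);yy,xx=np.mgrid[215:228,225:237]
u,v=(q*xx).sum()/q.sum(),(q*yy).sum()/q.sum();print("lid hole",u,v,ray(f,u,v,66))
for n,F,z in(("base",load("top0.npz"),50),("lid",f,66)):
    G=cv2.cvtColor(F["pixels"],cv2.COLOR_RGB2HSV)
    m=((G[:,:,2]>150)&(G[:,:,1]<40)).astype(np.uint8)
    if n=="base":m[:212]=0
    k=cv2.connectedComponents(m)[1];m=(k==k[226,231]).astype(np.uint8);c=max(cv2.findContours(m,cv2.RETR_EXTERNAL,2)[0],key=len)
    rc=cv2.minAreaRect(c);print(n,rc)
    print([ray(F,*p,z)[:2] for p in cv2.boxPoints(rc)],)
s=bot.state();print(s["eef_pos"])
```

```text
[258.02 193.73] [248 178  22  32 537]
pin cloud [ 512.96 -283.83   98.17] [[ 506.16 -290.39   67.12]
 [ 519.83 -277.13   99.25]]
axis top [ 512.21 -284.27   98.  ]
stand ((511.8067321777344, -284.1133728027344), (54.9822883605957, 55.516517639160156), 73.74974060058594)
tongue z [[462.87  20.51  64.03]
 [481.    41.1   66.29]
 [499.16  61.62  68.65]]
lid hole 230.2946735395189 220.98539518900344 [478.73  42.39  66.  ]
base ((218.5, 222.0), (20.0, 49.0), 90.0)
[array([499.48, 128.45]), array([499.72,  14.44]), array([453.54,  14.16]), array([453.24, 127.61])]
lid ((229.9399871826172, 220.91998291015625), (19.31962776184082, 23.344552993774414), 79.69515228271484)
[array([495.65,  73.49]), array([505.27,  21.18]), array([462.17,  13.04]), array([452.61,  65.1 ])]
[ 513.69 -282.27  180.43]
```

```bash
python3 -m handwheel '[{"rx":0,"ry":0,"rz":0,"dx":-0.1,"dy":0.15,"dz":4,"jaw":0.6},{"rx":0,"ry":0,"rz":0,"dx":-0.1,"dy":0.15,"dz":8,"jaw":0.6},{"rx":0,"ry":0,"rz":0,"dx":-0.1,"dy":0.15,"dz":11.7,"jaw":0.6},{"rx":0,"ry":0,"rz":0,"dx":-0.1,"dy":0.15,"dz":11.7,"jaw":0.5},{"rx":0,"ry":0,"rz":0,"dx":-0.1,"dy":0.15,"dz":11.7,"jaw":0.3},{"rx":0,"ry":0,"rz":0,"dx":-0.1,"dy":0.15,"dz":11.7,"jaw":0},{"rx":0,"ry":0,"rz":0,"dx":-0.1,"dy":0.15,"dz":11.7,"jaw":0},{"rx":0,"ry":0,"rz":0,"dx":-0.1,"dy":0.15,"dz":11.7,"jaw":0},{"rx":0,"ry":0,"rz":0,"dx":-0.1,"dy":0.15,"dz":11.7,"jaw":0},{"rx":0,"ry":0,"rz":0,"dx":-0.1,"dy":0.15,"dz":11.7,"jaw":0}]' 80
```

```text
time: 6.05
eef_pos: [514.3, -284.8, 65.6]
tool_rot: [3.126, 0.293, 0.006]
force: [-0.5, 1.3, 6.9]
width: 0.163
grasp_force: 78.1
```

```bash
python3 - <<'E'
from h import *
from bench import bot
np.set_printoptions(suppress=True,precision=2)
for i in range(4):
    s=bot.state();print(s["eef_pos"],s["tool_rot"],s["force"],s["width"],s["grasp_force"]);bot.grab_frame("wrist")
E
python3 -m handwheel '[{"rx":0,"ry":0,"rz":0,"dx":0,"dy":0,"dz":-2,"jaw":0},{"rx":0,"ry":0,"rz":0,"dx":0,"dy":0,"dz":-5,"jaw":0},{"rx":0,"ry":0,"rz":0,"dx":0,"dy":0,"dz":-9,"jaw":0},{"rx":0,"ry":0,"rz":0,"dx":0,"dy":0,"dz":-9,"jaw":0},{"rx":0,"ry":0,"rz":0,"dx":0,"dy":0,"dz":-9,"jaw":0}]'
python3 - <<'E'
from h import *
from bench import bot
np.set_printoptions(suppress=True,precision=2)
f=bot.grab_frame("wrist");np.savez("wrist2.npz",**f);cv2.imwrite("pics/w2.png",f["pixels"][:,:,::-1])
s=bot.state();print(s["eef_pos"],s["force"])
# target hover above hole: pin tip just above tongue
print(move(s,[478.7,42.7,s["eef_pos"][2]],.185))
E
```

```text
[ 514.3  -284.8    65.56] [3.13 0.29 0.01] [-0.45  1.29  6.93] 0.1625702232231826 78.09882760047913
[ 514.31 -284.8    65.57] [3.13 0.29 0.01] [-1.11  2.38  7.14] 0.16412375202160676 78.09844136238098
[ 514.27 -284.82   65.56] [3.13 0.29 0.01] [-0.34  1.51  7.69] 0.16504628930672988 78.09849858283997
[ 514.31 -284.81   65.58] [3.13 0.29 0.01] [1.09 0.22 5.97] 0.16412904347069918 78.09848427772522
time: 6.75
eef_pos: [513.4, -284.5, 155.1]
tool_rot: [3.127, 0.292, 0.006]
force: [-0.7, -0.2, -2.0]
width: 0.164
grasp_force: 78.6
[ 512.61 -284.28  153.78] [ 0.09 -0.19 -0.85]
(array([  2.72, -32.76,   0.  ]), array([ 0.  , -0.01,  0.01]))
```

View pics/w2.png

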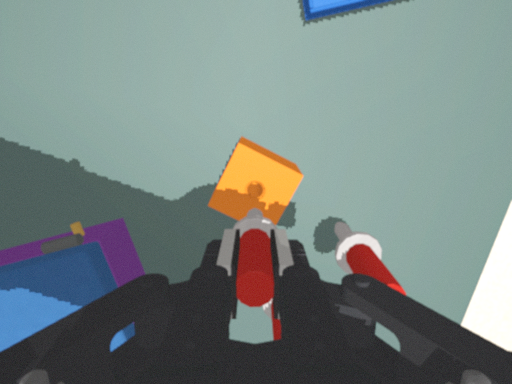

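The view shows the pin gripped upright between the pads (handle (255,265), shank (255,215)) and the empty stand hole at (255,189). Next I hover over the lid hole.

```bash
python3 -m handwheel '[{"rx":0,"ry":0,"rz":0,"dx":2.9,"dy":-32.7,"dz":0,"jaw":0},{"rx":0,"ry":0,"rz":0,"dx":2.9,"dy":-32.7,"dz":0,"jaw":0},{"rx":0,"ry":0,"rz":0,"dx":2.9,"dy":-32.7,"dz":0,"jaw":0},{"rx":0,"ry":0,"rz":0,"dx":2.9,"dy":-32.7,"dz":0,"jaw":0},{"rx":0,"ry":0,"rz":0,"dx":2.9,"dy":-32.7,"dz":0,"jaw":0},{"rx":0,"ry":0,"rz":0,"dx":2.9,"dy":-32.7,"dz":0,"jaw":0},{"rx":0,"ry":0,"rz":0,"dx":2.9,"dy":-32.7,"dz":0,"jaw":0},{"rx":0,"ry":0,"rz":0,"dx":2.9,"dy":-32.7,"dz":0,"jaw":0},{"rx":0,"ry":0,"rz":0,"dx":2.9,"dy":-32.7,"dz":0,"jaw":0},{"rx":0,"ry":0,"rz":0,"dx":2.9,"dy":-32.7,"dz":0,"jaw":0},{"rx":0,"ry":0,"rz":0,"dx":2.9,"dy":-32.7,"dz":1.2,"jaw":0},{"rx":0,"ry":0,"rz":0,"dx":2.9,"dy":-32.7,"dz":1.2,"jaw":0},{"rx":0,"ry":0,"rz":0,"dx":2.9,"dy":-32.7,"dz":1.2,"jaw":0},{"rx":0,"ry":0,"rz":0,"dx":2.9,"dy":-32.7,"dz":1.2,"jaw":0}]'
python3 - <<'E'
from h import *
from bench import bot
np.set_printoptions(suppress=True,precision=2)
s=bot.state();print(s["eef_pos"],s["tool_rot"],s["force"])
f=bot.grab_frame("wrist");np.savez("wrist3.npz",**f);g=bot.grab_frame("scene");np.savez("scene3.npz",**g)
k=np.zeros((600,800,3),np.uint8);k[:480,:480]=cv2.resize(f["pixels"][140:300,175:335,::-1],(480,480),interpolation=cv2.INTER_CUBIC)
k[:300,490:790]=cv2.resize(g["pixels"][140:200,255:315,::-1],(300,300),interpolation=cv2.INTER_CUBIC)
cv2.imwrite("pics/w3.png",k)
W=load("wrist2.npz")
print("stand hole from wrist2",ray(W,255,189,50))
E
```

```text
time: 8.2
eef_pos: [480.7, 41.8, 141.2]
tool_rot: [3.128, 0.291, -0.0]
force: [-0.8, -0.9, 0.2]
width: 0.16
grasp_force: 78.7
[480.68  41.8  141.22] [ 3.13  0.29 -0.  ] [-0.85 -0.9   0.22]
stand hole from wrist2 [ 512.8 -284.2   50. ]
```

View pics/w3.png

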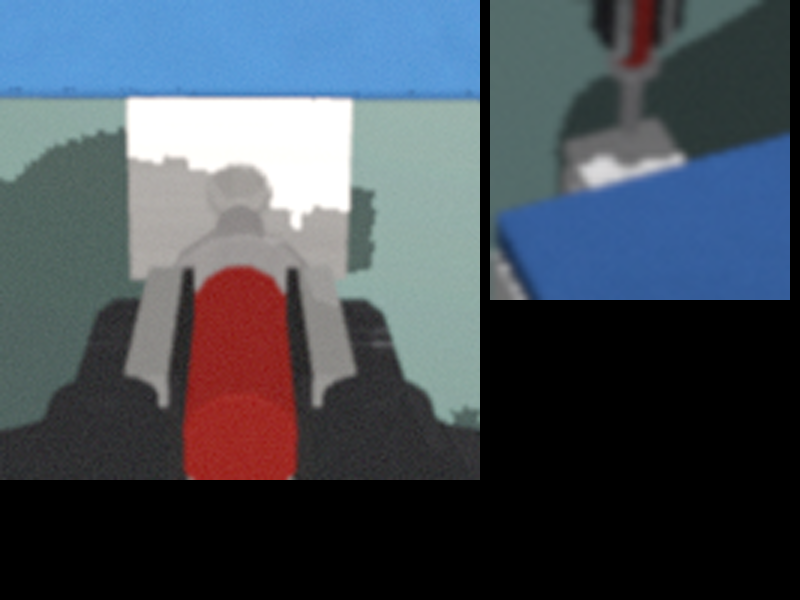

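The crop shows the lid hole at (239,193), centred on the tongue, with the pin shank at x=239 so it is laterally aligned. The shank's tip edge is at about y=205.

Run:
```python
from h import *
np.set_printoptions(suppress=True,precision=2)
w=load("wrist3.npz");c=lambda x,y:((x+.5)/3-.5+175,(y+.5)/3-.5+140)
for y in(192,194):print("lid hole",ray(w,*c(239.5,y),66.3))
for y in(165,):print("hole far rim",ray(w,*c(239.5,y),66.3))
print("tongue root/front",ray(w,*c(239.5,97),66),ray(w,*c(239.5,279),66))
tz=141.2-57.6;print("tip far edge",tz,ray(w,*c(239,205),tz))
t=ray(w,*c(239,268),tz+89.9);print("handle base far edge at collar",ray(w,*c(240,267),tz+47))
print("collar far edge",ray(w,*c(240,234),tz+47))
z=w["z_map"];print(z[[203,206,210,214,218],255])
C=cloud(w);print(C[[203,210,214,218,224],255])
```

```text
lid hole [477.46  42.1   66.3 ]
lid hole [476.99  42.01  66.3 ]
hole far rim [483.78  43.29  66.3 ]
tongue root/front [499.22  46.21  66.  ] [456.31  38.1   66.  ]
tip far edge 83.6 [480.08  42.71  83.6 ]
handle base far edge at collar [485.09  43.48 130.6 ]
collar far edge [490.76  44.56 130.6 ]
[253.93 247.03 199.18 191.48 163.33]
[[470.36  40.36  41.97]
 [482.78  42.81  95.27]
 [483.06  42.88 103.18]
 [490.5   44.34 130.28]
 [487.62  43.8  130.81]]
```

Shift by −1.2 mm in tool x and +0.5 mm in tool y, then go in to just past the base hole's mouth.

```bash
python3 -m handwheel '[{"rx":0,"ry":0,"rz":0,"dx":-0.12,"dy":0.05,"dz":0,"jaw":0},{"rx":0,"ry":0,"rz":0,"dx":-0.12,"dy":0.05,"dz":0.8,"jaw":0},{"rx":0,"ry":0,"rz":0,"dx":-0.12,"dy":0.05,"dz":1.6,"jaw":0},{"rx":0,"ry":0,"rz":0,"dx":-0.12,"dy":0.05,"dz":2.2,"jaw":0},{"rx":0,"ry":0,"rz":0,"dx":-0.12,"dy":0.05,"dz":2.8,"jaw":0},{"rx":0,"ry":0,"rz":0,"dx":-0.12,"dy":0.05,"dz":3.4,"jaw":0},{"rx":0,"ry":0,"rz":0,"dx":-0.12,"dy":0.05,"dz":4.0,"jaw":0},{"rx":0,"ry":0,"rz":0,"dx":-0.12,"dy":0.05,"dz":4.0,"jaw":0},{"rx":0,"ry":0,"rz":0,"dx":-0.12,"dy":0.05,"dz":4.0,"jaw":0}]' 100
```

```text
time: 9.2
eef_pos: [479.6, 41.5, 101.2]
tool_rot: [3.128, 0.293, -0.0]
force: [0.5, -0.3, 0.2]
width: 0.158
grasp_force: 97.5
```

```bash
python3 -m handwheel '[{"rx":0,"ry":0,"rz":0,"dx":0,"dy":0,"dz":0.6,"jaw":0},{"rx":0,"ry":0,"rz":0,"dx":0,"dy":0,"dz":1.2,"jaw":0},{"rx":0,"ry":0,"rz":0,"dx":0,"dy":0,"dz":1.7,"jaw":0},{"rx":0,"ry":0,"rz":0,"dx":0,"dy":0,"dz":2.1,"jaw":0},{"rx":0,"ry":0,"rz":0,"dx":0,"dy":0,"dz":2.5,"jaw":0},{"rx":0,"ry":0,"rz":0,"dx":0,"dy":0,"dz":2.8,"jaw":0},{"rx":0,"ry":0,"rz":0,"dx":0,"dy":0,"dz":2.9,"jaw":0},{"rx":0,"ry":0,"rz":0,"dx":0,"dy":0,"dz":2.9,"jaw":0},{"rx":0,"ry":0,"rz":0,"dx":0,"dy":0,"dz":2.9,"jaw":0},{"rx":0,"ry":0,"rz":0,"dx":0,"dy":0,"dz":2.9,"jaw":0}]' 120
```

```text
time: 10.2
eef_pos: [479.1, 41.3, 73.4]
tool_rot: [3.128, 0.293, -0.001]
force: [-9.2, 0.6, 18.5]
width: 0.151
grasp_force: 119.6
```

```bash
python3 -m handwheel '[{"rx":0,"ry":0,"rz":0,"dx":-0.1,"dy":0,"dz":0.2,"jaw":0},{"rx":0,"ry":0,"rz":0,"dx":-0.1,"dy":0,"dz":0.2,"jaw":0},{"rx":0,"ry":0,"rz":0,"dx":-0.1,"dy":0,"dz":0.2,"jaw":0},{"rx":0,"ry":0,"rz":0,"dx":-0.1,"dy":0,"dz":0.2,"jaw":0}]'
python3 - <<'E'
from h import *
from bench import bot
np.set_printoptions(suppress=True,precision=2)
f=bot.grab_frame("wrist");g=bot.grab_frame("scene");t=bot.grab_frame("top")
s=bot.state();print(s["eef_pos"],s["force"],s["moment"])
k=np.zeros((600,800,3),np.uint8);k[:480,:480]=cv2.resize(f["pixels"][140:300,175:335,::-1],(480,480),interpolation=cv2.INTER_CUBIC)
k[:310,490:800]=cv2.resize(g["pixels"][140:240,250:350,::-1],(310,310),interpolation=cv2.INTER_CUBIC)
k[320:600,490:800]=cv2.resize(t["pixels"][130:230,180:290,::-1],(310,280),interpolation=cv2.INTER_CUBIC)
cv2.imwrite("pics/w4.png",k)
C=cloud(g);hs=cv2.cvtColor(g["pixels"],cv2.COLOR_RGB2HSV)
m=[b for b in blobs(g,(100,150,50),(125,255,255),500) if abs(b[1][0]-310)<25 and abs(b[1][1]-190)<35][0][0]
P=C[m];O=np.array([477,42.2]);u=np.array([np.cos(.185),np.sin(.185)]);a=(P[:,:2]-O)@u
for q in range(25,150,20):
    S=P[(abs(a-q)<8)&(P[:,2]>55),2];print(q,len(S),np.median(S) if len(S) else 0)
E
```

```text
time: 10.6
eef_pos: [479.1, 41.3, 73.0]
tool_rot: [3.127, 0.295, 0.003]
force: [-13.9, -0.4, 35.1]
width: 0.158
grasp_force: 121.4
[479.12  41.33  73.03] [-12.93   0.    35.54] [ 0.13  4.98 -0.02]
25 133 73.24273679701398
45 312 73.69939449210389
65 319 73.81604459364755
85 329 73.75201869356734
105 350 73.85208061144729
125 355 73.85016097374239
145 372 69.09586893431651
```

View pics/w4.png

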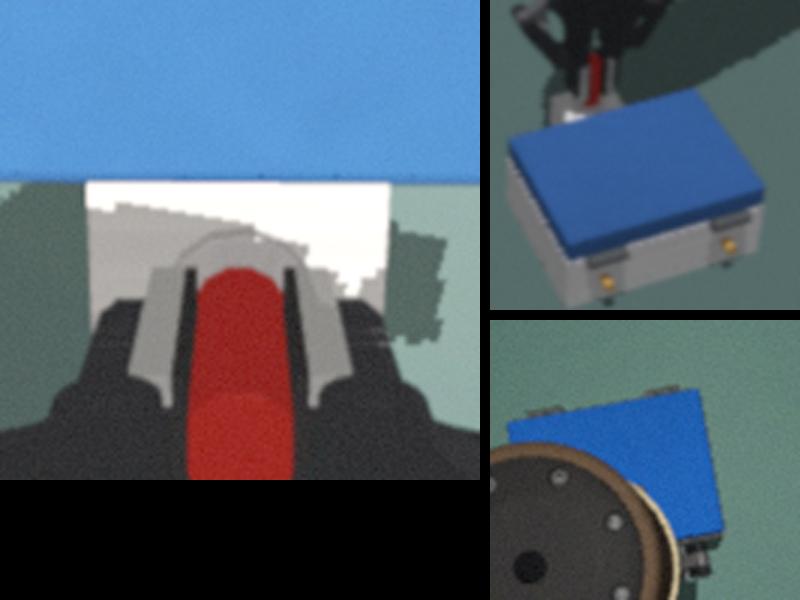

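The pictures show the collar flat on the tongue (crop (240,240)) and the lid level: its top is at 73–74 mm all along, against 72 nominal. The pin has reached its hard stop. I'll ease the push to about 20 N and check that it stays shut.

```bash
python3 -m handwheel '[{"rx":0,"ry":0,"rz":0,"dx":0,"dy":0,"dz":-0.12,"jaw":0},{"rx":0,"ry":0,"rz":0,"dx":0,"dy":0,"dz":-0.12,"jaw":0},{"rx":0,"ry":0,"rz":0,"dx":0,"dy":0,"dz":-0.12,"jaw":0},{"rx":0,"ry":0,"rz":0,"dx":0,"dy":0,"dz":-0.12,"jaw":0},{"rx":0,"ry":0,"rz":0,"dx":0,"dy":0,"dz":-0.12,"jaw":0},{"rx":0,"ry":0,"rz":0,"dx":0,"dy":0,"dz":-0.12,"jaw":0}]'
```

```text
time: 11.35
eef_pos: [479.0, 41.3, 73.3]
tool_rot: [3.128, 0.294, 0.002]
force: [-9.0, 0.8, 23.6]
width: 0.154
grasp_force: 119.4
```

```bash
python3 -c "
from bench import bot
print(bot.hand_in())"
```

```text
the job is handed in; nothing more can be done
None
```

I handed the job in at 11.35 s with the lid shut flat. The pin is through both holes at its hard stop, still gripped and pressed down with about 24 N. The path stayed clear of the mouse, attenuator and blue tray; I did not re-check their poses at the end.

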